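# Slide the loaded ware board home on the drying rack

### The job

One ware board on the drying rack is still short of its place: with your fingertips, push it gently along the rails towards the other board until you feel it drop into its locating notches, so that it lies level and as low as the board already home, then stop pushing at once, without forcing it against the notches, and take your hand away. The clay pots are still soft: nothing of the robot may touch them, and they must stay standing on their boards. Do not lift or tip the board, bump its neighbour, or disturb the yellow bowl and the wooden roller on the table.

Things in the scene. Friction and masses are not known exactly. Their poses are not given: they have to be found in the camera images.
- rack: Fixed aluminium drying rack, two parallel rails 20 mm wide, middles 166 mm apart, tops 110 mm above the table, from x = -300 to +430 mm; the 146 mm gap between them is clear down to z = 70 mm. Dark guide strips outside the rails, 186 mm apart, rise to 125 mm. Origin at table height, midway between the rails, under the middle of the empty place; +x along the rails the way the board must slide
- home (a point): Where the board's origin lies once dropped home: rack x = 0, y = 0, z = 102 mm; axes as the rack's. The empty place has a notch in each rail top 95 mm before and 95 mm after this point, each 24 mm long and 8 mm deep, so the board keeps about 3 mm of play either way along the rails
- rail_entry (a point): Middle of the open ends of the rails at the loading end, at rack x = -300 mm, at the height of the rails' top faces (110 mm)
- board: Loose light plywood ware board to slide, 260 (x, along the rails) x 180 x 12 mm, on two cross battens 18 mm wide and high, 95 mm either side of its middle. Origin: middle of the battens' underside; board top 30 mm above it. It starts on the rails (origin z = 110 mm), 60 to 150 mm short of home; home it is 8 mm lower. With its pots about 0.8 kg
- push_face (a point): Middle of the board's free end face (12 mm high, 180 mm wide), 130 mm behind the board's origin and 24 mm above it; faces the rack's -x. Push here towards the rack's +x: the board drags with about 3 to 8 N; once home the notches stop it and the push rises sharply
- mug: Soft clay mug standing on the board's front half, 72 mm across plus a handle on its +y side, 85 mm high; origin at the middle of its underside, 68 to 85 mm ahead of the board's middle. Not to be touched
- dish: Small soft clay dish standing on the board's rear half, 90 mm across, 38 mm high; origin at the middle of its underside, 30 to 45 mm behind the board's middle. Not to be touched
- neighbour: Second loose ware board, the same size, already home in its notches 280 mm further along the rails, origin 102 mm above the table. A 20 mm gap lies between the two boards when both are home
- vase: Soft clay vase standing on the neighbour board, 92 mm across, 110 mm high; origin at the middle of its underside
- bowl: Yellow plastic bowl on the table, 100 mm across, 50 mm high; origin at the middle of its underside
- roller: Small wooden hand roller lying on the table, 240 mm long along its x with its handles, 44 mm thick; origin under its middle at table height

How it is judged:
By the outcome, as a careful person would: the job done as asked, in the order asked, and still so for the second after the job is handed in, with the robot touching nothing.
It also fails if it takes over 40 s, if anything falls off the work surface, if the arm or the gripper's body presses on something with over 40 N, if the wrist force passes 120 N, or if a joint passes its speed limit or range.

### The arm

A 6-joint arm with a two-finger parallel gripper is mounted at the origin on the work surface. World frame = base frame: x ahead of the robot, y to its left, z up, the work surface at z = 0. Lengths are in m, angles in rad, forces in N, time in s.
With the tool pointing down it reaches from about 0.275 to 0.825 m from the base axis. Payload 5.2 kg.
Tool frame: the origin (TCP) lies on the centre line of the jaws, within the pads' length; the fingertips stand 25 mm ahead of it and the grasp point (between the pads) lies 6 mm ahead of it (env.tips_ahead is the z of the fingertips in the tool frame, in m); z points along the fingers, y is the line along which they close (so a half turn about z gives the same grasp; the last joint's range is limited). The gripper opens to 93 mm and grips with 3 to 60 N. Pads are 15 mm wide; open, the fingers measure 128 mm over their backs; the gripper's body (75 mm by 188 mm) begins 65 mm behind the grasp point.
Start: joints at [1.018, 0.259, 1.535, -0, 1.348, -0.203], TCP at [0.188, 0.517, 0.244] pointing down, gripper open.
Joint ranges: [-3.14, 3.14], [-0.91, 2.08], [0.19, 2.58], [-1.22, 4.36], [0.22, 2.71], [-3.12, 3.12]. Speed limits (rad/s): [2.57, 2.57, 3.14, 3.14, 3.14, 3.14].

### API

Orientations are given as [roll, pitch, yaw] about the fixed x, y, z axes, in that order (R = Rz(yaw) Ry(pitch) Rx(roll)).
In Python, from plant import env gives the robot as it stands.
- The arm moves only by the shell command python3 -m creep 'ROWS' [FORCE]. ROWS is JSON, a list of rows, each a list of 5 numbers: the opening, from 0 (shut) to 1 (fully open), then the shift along the tool's x, y, z in cm, then the turn about the tool's z in degrees. In form: [[gripper, tx, ty, tz, roll], ...]. A call has exactly 8 rows; each row shifts and turns the commanded pose from where the row before left it, along the tool's axes as they then stand; what a row does not reach is not made up. A row lasts 1/12 s, in which the tool goes at most 41.7 mm and 7.16 degrees, less where a joint would pass 70% of its speed; a pose out of reach is approached as far as the arm can. A call is refused whole if a number of a shift passes 4.17 or a number of a turn 7.16, either way. A call with a gripper value outside its range is refused whole. The fingers move at their own pace and stop on an object; FORCE is the grip in N (left out, the last holds). Time passes only in rows, so rows that do not move let the fingers close, or fill a call up. It gives the time, the measured TCP pose, the force, the opening and the grip force at its end, in the units of the state.
- env.get_obs(): the state, without advancing time (a new reading comes with each control period).
- env.snapshot(name): name is "scene" or "top"; returns a dict with "frame" (400x640x3 uint8, blue, green, red), "intrinsics" (3x3 intrinsics, pixels), "extrinsics" (4x4, takes a point from world to camera coordinates). Camera axes: x right, y down, z forward; pixel columns grow to the right and rows downward; lengths in m; the calibration is good to about 2 mm. A picture is of the moment at which its call begins. There is no depth.
- env.job_done(): hands the job in; it is judged then, once.
The state is a dict: "time": time; "joints": joint angles; "qd": joint speeds; "tau": joint torques, N m; "position": TCP position; "tool_rot": TCP orientation; "ft_force": force on the tool from outside, world axes, zero at the start; "wrist_torque": the same for the moment, N m; "grip_width": finger opening in m; "gripper_force": force on a finger pad.
Only numpy, scipy, OpenCV 4.12 (cv2) and the standard library are available. Lean on these libraries where they do the work, as an engineer would, in place of code of your own. Each camera call takes 0.05 s, during which the arm holds its last target. There are 200 camera calls.

## Working session

There is one attempt and no reset: what is moved stays moved. The work goes in short steps, Python scripts to look and compute and a shell command to move; the robot and the scene stay as the last step left them, time stands still between calls to the robot, and variables do not carry over. Pictures are saved under pics/ and viewed, at most 10 in all, crops included, and the job is handed in when it is done.

```bash
ls; mkdir -p pics; python3 - <<'E'
from plant import env
import cv2,numpy as np
o=env.get_obs();print(o['time'],o['position'],o['tool_rot'],o['ft_force'],o['grip_width'],env.tips_ahead)
for n in("scene","top"):
    s=env.snapshot(n);cv2.imwrite(f"pics/{n}0.png",s["frame"]);np.savez(f"{n}0.npz",**s);print(s["intrinsics"].tolist(),np.round(s["extrinsics"],4).tolist())
E
```

```text
pics
0.0 [0.18818685 0.51626106 0.24281431] [-3.13978886e+00 -3.52953449e-04  2.79184351e+00] [-0.54814404  0.20792915 -0.22791641] 0.09265765132331368 0.025
[[361.24076788062285, 0.0, 312.17791820146846], [0.0, 361.24076788062285, 200.99936574253573], [0.0, 0.0, 1.0]] [[-0.6378, 0.7702, -0.0082, 0.3531], [0.568, 0.4631, -0.6804, -0.1874], [-0.5202, -0.4386, -0.7328, 1.3131], [0.0, 0.0, 0.0, 1.0]]
[[396.4908224654335, 0.0, 312.9379413663882], [0.0, 396.4908224654335, 198.53075736219648], [0.0, 0.0, 1.0]] [[0.0092, -0.9997, 0.0218, -0.0465], [-0.9834, -0.013, -0.181, 0.4985], [0.1813, -0.0197, -0.9832, 1.1977], [0.0, 0.0, 0.0, 1.0]]
```

View pics/scene0.png

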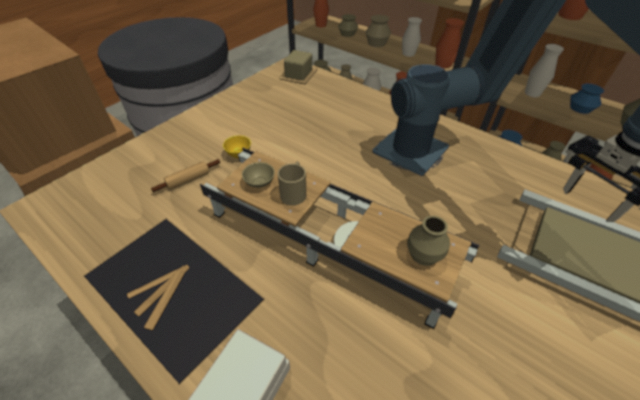

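View pics/top0.png

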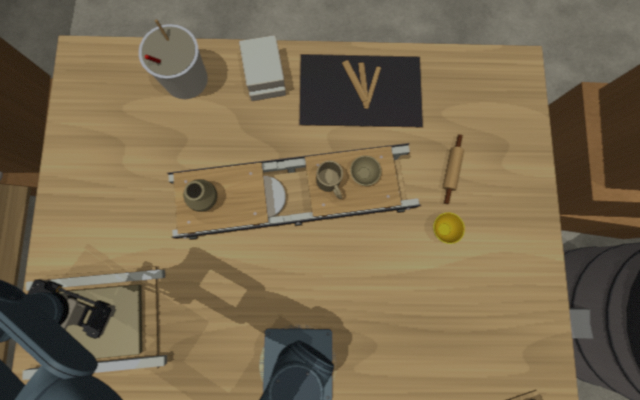

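Top view: rack runs from the loading end at right (about 412,150 / 418,205) to the left end (170,175–235). The board with mug (330,178) and dish (366,171) has to slide left. The vase is on the neighbour board (200,195), the roller at (455,170) and the bowl at (449,228), both just beyond the loading end.

```bash
cat >h.py <<'E'
import numpy as np,cv2
def ray(n,uv,z):
    s=np.load(f"{n}.npz");K,E=s["intrinsics"],s["extrinsics"];R,t=E[:3,:3],E[:3,3]
    c=-R.T@t;d=R.T@np.linalg.inv(K)@np.array([uv[0],uv[1],1.])
    return c+d*(z-c[2])/d[2]
def proj(n,p):
    s=np.load(f"{n}.npz");K,E=s["intrinsics"],s["extrinsics"]
    q=K@(E[:3,:3]@np.array(p)+E[:3,3]);return q[:2]/q[2]
E
python3 - <<'E'
import cv2,numpy as np
f=cv2.imread("pics/top0.png")
def crop(x,y,w,h,k,nm):
    c=cv2.resize(f[y:y+h,x:x+w],None,fx=k,fy=k,interpolation=cv2.INTER_CUBIC)
    for u in range((x//10+1)*10,x+w,10):cv2.putText(c,str(u),((u-x)*k-8,8),0,.3,(255,255,255),1);cv2.line(c,((u-x)*k,10),((u-x)*k,14),(255,255,255),1)
    for v in range((y//10+1)*10,y+h,10):cv2.putText(c,str(v),(0,(v-y)*k+3),0,.3,(255,255,255),1)
    return c
a=crop(292,135,133,90,6,0);cv2.imwrite("pics/c1.png",a)
b=crop(160,155,155,90,5,0);cv2.imwrite("pics/c2.png",b)
E
```

```text
(no output)
```

View pics/c1.png

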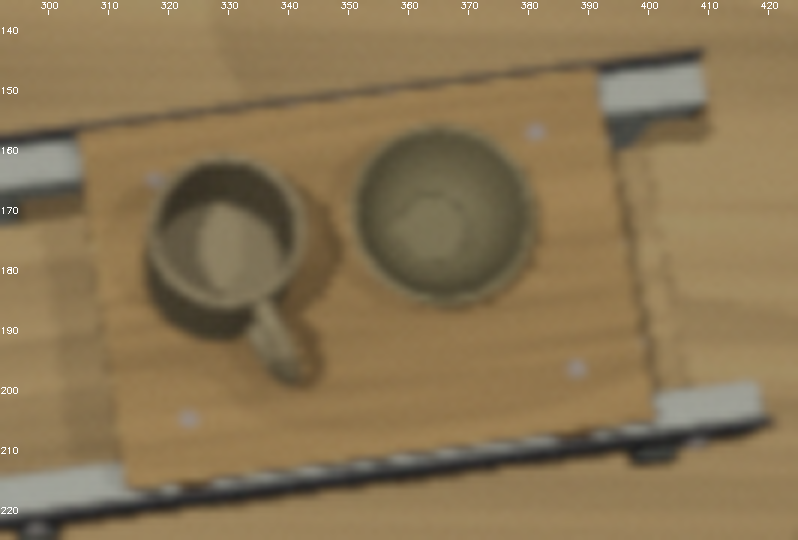

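View pics/c2.png

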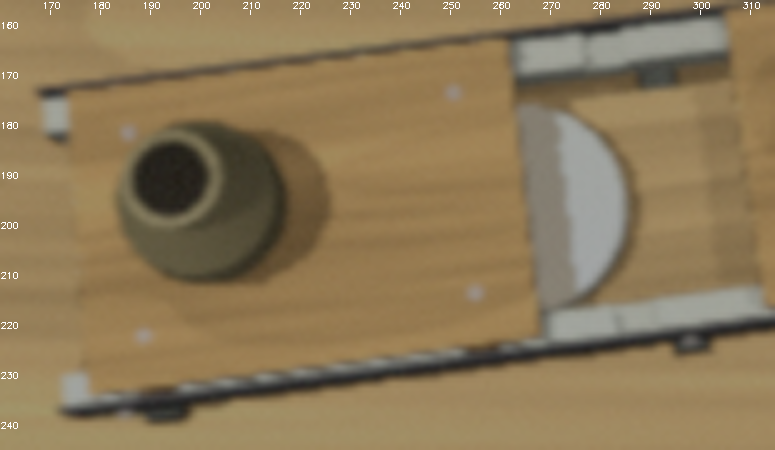

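Crop c1 shows the board's corners at about (391,146), (400.5,205.5), (305,156.5) and (313,216). The loading rail ends are near (409,145–153) and (418,199–205). Crop c2 shows the neighbour's rear edge at (262.5,163)–(268,223).

```bash
python3 - <<'E'
from h import *
T=lambda u,v,z:ray("top0",(u,v),z)
c={k:T(*p) for k,p in dict(rt=(391,146,.14),rb=(400.5,205.5,.14),ft=(305,156.5,.14),fb=(313,216,.14),nt=(262.5,163,.132),nb=(268,223,.132),nft=(174,173,.132),nfb=(177.5,233,.132),et=(409.5,153,.11),eb=(418,199,.11),xt=(168.5,182,.11),xb=(172.5,230,.11)).items()}
for k,v in c.items():print(k,np.round(v[:2]*1e3))
n=np.linalg.norm
print("board len/wid",n(c['rt']-c['ft']),n(c['rb']-c['fb']),n(c['rt']-c['rb']),n(c['ft']-c['fb']), "nb",n(c['nt']-c['nft']),n(c['nt']-c['nb']),"railgap",n(c['et']-c['eb']), "rail len",n(c['et']-c['xt']),n(c['eb']-c['xb']))
e=(c['et']+c['eb'])/2;x=(c['xt']+c['xb'])/2;
ds=[x-e,c['ft']-c['rt'],c['fb']-c['rb'],c['nft']-c['nt'],c['nfb']-c['nb']]
print("yaw",[round(np.degrees(np.arctan2(d[1],d[0])),1) for d in ds])
m=np.mean([np.arctan2(d[1],d[0]) for d in (x-e,c['nft']-c['rt'],c['nfb']-c['rb'])]);d=np.array([np.cos(m),np.sin(m),0]);l=np.array([-d[1],d[0],0]);print("m",np.degrees(m))
bc=sum(c[k] for k in('rt','rb','ft','fb'))/4;nc=sum(c[k] for k in('nt','nb','nft','nfb'))/4
print("board c",bc,"nb c",nc,"entry",e)
for nm,o in(("entry",e+.3*d),("nb",nc-.28*d),("exit",x-.43*d)):print("origin by",nm,o[:2])
o=(e+.3*d+nc-.28*d)/2
for nm,p in(("board",bc),("nb",nc),("rear",(c['rt']+c['rb'])/2)):print(nm,"rack",(p-o)@d,(p-o)@l)
for nm,uv,z in(("bowl",(449,228),.04),("roll",(453,170),.022),("roll end",(447,203),.022),("roll end2",(460,136),.022),("dish",(366,168),.178),("mug",(329,171),.22)):
    p=T(*uv,z);print(nm,p[:2],"rack",(p-o)@d,(p-o)@l)
# cross check in scene view
for k,p in c.items():print(k,np.round(proj("scene0",p),1),end=' ')
E
```

```text
rt [ 644. -270.]
rb [ 464. -293.]
ft [607. -14.]
fb [431. -40.]
nt [588. 111.]
nb [410.  89.]
nft [554. 368.]
nfb [378. 346.]
et [ 632. -333.]
eb [ 490. -354.]
xt [531. 390.]
xb [389. 368.]
board len/wid 0.258487404290351 0.25579762494584396 0.18096601593706857 0.17865281911695546 nb 0.2597262809844328 0.17940460324030558 railgap 0.14400935307563942 rail len 0.73034430836025 0.7287066385390839
yaw [np.float64(98.0), np.float64(98.1), np.float64(97.6), np.float64(97.6), np.float64(97.0)]
m 97.89973803091101
board c [ 0.53660778 -0.15441096  0.14      ] nb c [0.48239204 0.22865254 0.132     ] entry [ 0.56115431 -0.34350322  0.11      ]
origin by entry [ 0.51992231 -0.04635019]
origin by nb [ 0.52087525 -0.04869029]
origin by exit [ 0.51915016 -0.04693692]
board rack -0.10810410246870766 -0.0013641136392600279
nb rack 0.27877556875284215 -0.0003111371150771258
rear rack -0.23667403462227793 -0.0012719425861653752
bowl [ 0.41182632 -0.46826728] rack -0.4018319945954438 0.16536959385768116
roll [ 0.60421609 -0.49819975] rack -0.4579224547675172 -0.021080490240453453
roll end [ 0.49447365 -0.47270877] rack -0.41759038365993967 0.08411701503031023
roll end2 [ 0.72106387 -0.52807186] rack -0.5035706505698252 -0.13271377291923525
dish [ 0.56499231 -0.18853485] rack -0.14580533385338115 -0.024789294608487555
mug [ 0.54380604 -0.08053242] rack -0.03591599698067827 -0.01864793314499463
rt [215.2 185.7] rb [256.2 150.1] ft [293.5 223.3] fb [329.  180.7] nt [338.4 246.3] nb [372.  199.9] nft [445.3 299. ] nfb [469.2 241.7] et [206.2 181.3] eb [238.  153.9] xt [456.6 302.4] xb [473.3 254.6]
```

```bash
python3 -m creep '[[0.5,0,0,-1,6],[0.5,0,0,-2,7],[0.5,0,0,-2.2,7],[0.5,0,0,-2.2,7],[0.5,0,0,-2.2,7],[0.5,0,0,-2.2,7],[0.5,0,0,-2.2,7],[0.5,0,0,-2,7]]'
python3 -m creep '[[0.5,0,0,0,7],[0.5,-2,0.6,0,0],[0.5,-3.6,1,0,0],[0.5,-3.6,1,0,0],[0.5,-3.6,1,0,0],[0.5,-3.6,1,0,0],[0.5,-3.6,1,0,0],[0.5,-3.6,1,0,0]]'
```

```text
time: 0.77
position: [0.1884, 0.5166, 0.4046]
tool_rot: [-3.141, 0.0, 1.826]
ft_force: [0.4, -0.2, -0.2]
grip_width: 0.0476
gripper_force: 0.0
time: 1.43
position: [0.2864, 0.2904, 0.4033]
tool_rot: [-3.141, 0.0, 1.71]
ft_force: [0.2, 0.6, -0.4]
grip_width: 0.0466
gripper_force: 0.0
```

```bash
python3 -m creep '[[0.5,-3.6,1.1,0,0],[0.5,-3.6,1.1,0,0],[0.5,-3.6,1.1,0,0],[0.5,-3.6,1.1,0,0],[0.5,-3.6,1.1,0,0],[0.5,-3.6,1.1,0,0],[0.5,-3.6,1.1,0,0],[0.5,-3.6,1.1,0,0]]'
python3 -m creep '[[0.5,-3.6,1.1,0,0],[0.5,-3.6,1.1,0,0],[0.5,-3.6,1.1,0,0],[0.5,-3.6,1.1,0,0],[0.5,-3.6,1.1,0,0],[0.5,-3.6,1.1,0,0],[0.5,-3,1,0,0],[0.5,0,0,0,0]]'
python3 - <<'E'
from plant import env
import numpy as np
o=env.get_obs();p=o['position'];d=np.array([np.cos(1.7087),np.sin(1.7087)]);l=np.array([-d[1],d[0]]);q=p[:2]-[.520,-.047]
print(o['time'],p,o['tool_rot'],"rack",q@d,q@l,o['ft_force'])
E
```

```text
time: 2.1
position: [0.4136, 0.0172, 0.4035]
tool_rot: [-3.141, -0.0, 1.709]
ft_force: [0.7, 0.2, -0.6]
grip_width: 0.0463
gripper_force: 0.0
time: 2.77
position: [0.5241, -0.2193, 0.4008]
tool_rot: [-3.139, -0.001, 1.705]
ft_force: [-1.3, 1.6, -1.0]
grip_width: 0.0462
gripper_force: 0.0
2.7667 [ 0.52413866 -0.21930004  0.4007504 ] [-3.13868654e+00 -5.62385539e-04  1.70526150e+00] rack -0.17123321010682824 0.019586194856841595 [-1.3073516   1.58257716 -0.97865674]
```

```bash
python3 -m creep '[[0.5,-2.6,0.5,0,0],[0.5,-2.8,0.5,0,0],[0.5,-2.8,0.5,0,0],[0.5,-2.4,0.5,0,0],[0.5,0,0,3,0],[0.5,0,0,3.5,0],[0.5,0,0,3,0],[0.5,0,0,2,0]]'
python3 - <<'E'
from plant import env
import numpy as np,cv2
o=env.get_obs();p=o['position'];d=np.array([np.cos(1.7087),np.sin(1.7087)]);l=np.array([-d[1],d[0]]);q=p[:2]-[.520,-.047]
print(o['time'],p,o['tool_rot'],"rack",q@d,q@l,o['ft_force'])
E
```

```text
time: 3.43
position: [0.5561, -0.315, 0.2846]
tool_rot: [-3.138, -0.004, 1.71]
ft_force: [0.1, 0.1, 0.0]
grip_width: 0.0463
gripper_force: 0.0
3.4333 [ 0.55613138 -0.31495813  0.28463978] [-3.13810452 -0.00406669  1.7095809 ] rack -0.2703810971773203 0.001047041240986429 [0.05954283 0.06883006 0.02148805]
```

```bash
python3 -m creep '[[0.5,-0.8,0.1,1,0],[0.5,0,0,3,0],[0.5,0,0,3,0],[0.5,0,0,3,0],[0.5,0,0,2.5,0],[0.5,0,0,1.5,0],[0.5,0,0,0.6,0],[0.5,0,0,0,0]]'
cat >st.py <<'E'
from plant import env
import numpy as np,cv2,sys
o=env.get_obs();p=o['position'];d=np.array([np.cos(1.7087),np.sin(1.7087)]);l=np.array([-d[1],d[0]]);q=p[:2]-[.520,-.047]
f=o['ft_force'];print(round(o['time'],2),"yaw",o['tool_rot'][2],"rack",np.round([q@d,q@l,p[2]],4),"F",np.round([f[:2]@d,f[:2]@l,f[2]],2))
if len(sys.argv)>1:
    a=[]
    for n in("top","scene"):
        s=env.snapshot(n);np.savez(f"{n}{sys.argv[1]}.npz",**s);cv2.imwrite(f"pics/{n}{sys.argv[1]}.png",s["frame"])
        f=s["frame"];a.append(cv2.resize(f[130:250,250:440] if n=="top" else f[110:260,190:390],(740,290) if 0 else (400,280),interpolation=cv2.INTER_CUBIC))
    cv2.imwrite(f"pics/m{sys.argv[1]}.png",np.hstack(a))
E
python3 st.py 1
```

```text
time: 4.1
position: [0.5591, -0.3238, 0.1415]
tool_rot: [-3.14, -0.002, 1.71]
ft_force: [0.8, -1.3, 0.0]
grip_width: 0.0462
gripper_force: 0.0
4.1 yaw 1.7097176604905657 rack [-0.2796 -0.0007  0.1415] F [-1.44 -0.56  0.02]
```

View pics/m1.png

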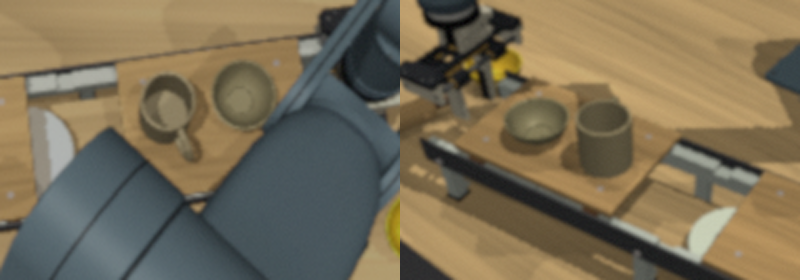

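The crops show the fingers standing between the rails behind the free end of the board, with the pots clear. Approaching slowly now.

```bash
python3 -m creep '[[0.5,0.3,0,0.1,0],[0.5,0.4,0,0.1,0],[0.5,0.4,0,0,0],[0.5,0.4,0,0,0],[0.5,0.3,0,0,0],[0.5,0.2,0,0,0],[0.5,0.1,0,0,0],[0.5,0,0,0,0]]' >/dev/null; python3 st.py
python3 -m creep '[[0.5,0.2,0,0,0],[0.5,0.2,0,0,0],[0.5,0.2,0,0,0],[0.5,0.2,0,0,0],[0.5,0.2,0,0,0],[0.5,0.2,0,0,0],[0.5,0.2,0,0,0],[0.5,0.2,0,0,0]]'>/dev/null; python3 st.py
```

```text
4.87 yaw 1.710051913438992 rack [-0.2585 -0.0011  0.1408] F [-0.47  0.63 -0.48]
5.53 yaw 1.7097123889386205 rack [-0.2434 -0.0009  0.1407] F [-3.4   0.47 -1.03]
```

```bash
python3 -m creep '[[0.5,0.2,0,0,0],[0.5,0.25,0,0,0],[0.5,0.25,0,0,0],[0.5,0.25,0,0,0],[0.5,0.25,0,0,0],[0.5,0.25,0,0,0],[0.5,0.25,0,0,0],[0.5,0.25,0,0,0]]'>/dev/null; python3 st.py
python3 -m creep '[[0.5,0.25,0,0,0],[0.5,0.25,0,0,0],[0.5,0.25,0,0,0],[0.5,0.25,0,0,0],[0.5,0.25,0,0,0],[0.5,0.25,0,0,0],[0.5,0.25,0,0,0],[0.5,0.25,0,0,0]]'>/dev/null; python3 st.py 2
```

```text
6.2 yaw 1.7097316157419762 rack [-0.223  -0.0009  0.1407] F [-3.09 -0.8  -1.75]
6.87 yaw 1.7096646943973854 rack [-0.2031 -0.0009  0.1406] F [-3.43 -1.04 -2.19]
```

View pics/m2.png

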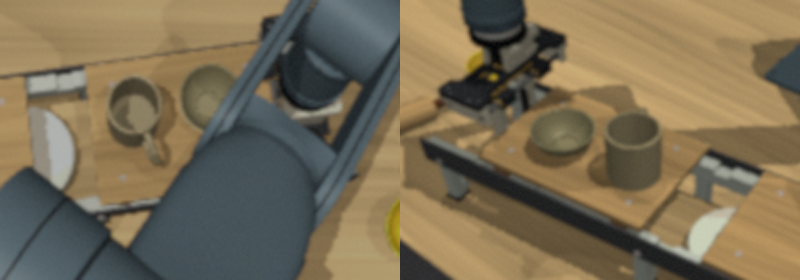

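The board slides straight with about 3 N of drag, and the pots are upright and clear.

```bash
python3 -m creep '[[0.5,0.25,0,0,0],[0.5,0.25,0,0,0],[0.5,0.25,0,0,0],[0.5,0.25,0,0,0],[0.5,0.25,0,0,0],[0.5,0.25,0,0,0],[0.5,0.25,0,0,0],[0.5,0.25,0,0,0]]'>/dev/null; python3 st.py
python3 -m creep '[[0.5,0.25,0,0,0],[0.5,0.25,0,0,0],[0.5,0.25,0,0,0],[0.5,0.25,0,0,0],[0.5,0.25,0,0,0],[0.5,0.25,0,0,0],[0.5,0.25,0,0,0],[0.5,0.25,0,0,0]]'>/dev/null; python3 st.py
python3 - <<'E'
from plant import env
import cv2,numpy as np
s=env.snapshot("top");np.savez("top3.npz",**s);cv2.imwrite("pics/top3.png",s["frame"])
f=s["frame"];x,y,w,h,k=250,140,110,90,7
c=cv2.resize(f[y:y+h,x:x+w],None,fx=k,fy=k,interpolation=cv2.INTER_CUBIC)[:600]
for u in range(260,360,10):cv2.putText(c,str(u),((u-x)*k-8,8),0,.3,(255,255,255),1)
for v in range(150,225,10):cv2.putText(c,str(v),(0,(v-y)*k+3),0,.3,(255,255,255),1)
cv2.imwrite("pics/c3.png",c)
E
```

```text
7.63 yaw 1.70975418130235 rack [-0.1831 -0.0009  0.1407] F [-3.25 -0.11 -1.22]
8.3 yaw 1.7096764020413917 rack [-0.1631 -0.0009  0.1407] F [-4.12  0.29 -0.34]
```

View pics/c3.png

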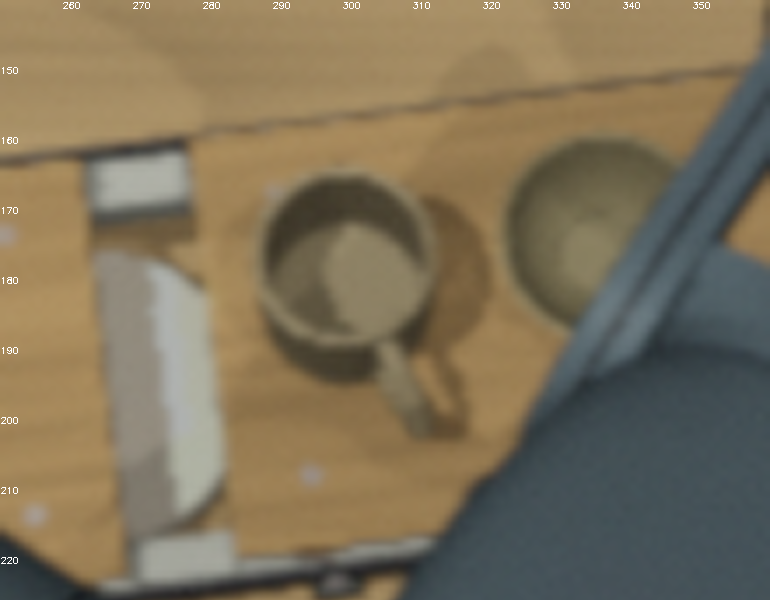

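The board's front edge is now at about (277,161)–(283.5,218), and the neighbour's rear edge is still at (262.5,163)–(268,222).

```bash
python3 - <<'E'
from h import *
d=np.array([np.cos(1.7087),np.sin(1.7087),0]);o=np.array([.520,-.047,0])
for uv,z in(((277,161),.14),((277.5,166),.14),((283.5,218),.14),((262.5,163),.132),((268,222),.132)):print(uv,(ray("top3",uv,z)-o)@d)
E
```

```text
(277, 161) 0.10367612084807003
(277.5, 166) 0.10392357941861001
(283.5, 218) 0.10415987852786686
(262.5, 163) 0.14711528642639066
(268, 222) 0.1499657235732412
```

```bash
python3 -m creep '[[0.5,0.25,0,0,0],[0.5,0.25,0,0,0],[0.5,0.25,0,0,0],[0.5,0.25,0,0,0],[0.5,0.2,0,0,0],[0.5,0.2,0,0,0],[0.5,0.1,0,0,0],[0.5,0.1,0,0,0]]'>/dev/null; python3 st.py
python3 -m creep '[[0.5,0.05,0,0,0],[0.5,0.05,0,0,0],[0.5,0.05,0,0,0],[0.5,0.05,0,0,0],[0.5,0.05,0,0,0],[0.5,0.05,0,0,0],[0.5,0.05,0,0,0],[0.5,0.05,0,0,0]]'>/dev/null; python3 st.py
```

```text
9.02 yaw 1.7097447748098193 rack [-0.1472 -0.0009  0.1407] F [-4.04  0.68  1.01]
9.68 yaw 1.7096044093048084 rack [-0.1434 -0.0009  0.1407] F [-4.07  0.94  0.31]
```

```bash
python3 -m creep '[[0.5,0.04,0,0,0],[0.5,0.04,0,0,0],[0.5,0.04,0,0,0],[0.5,0.04,0,0,0],[0.5,0.04,0,0,0],[0.5,0,0,0,0],[0.5,0,0,0,0],[0.5,0,0,0,0]]'>/dev/null; python3 st.py
```

```text
10.35 yaw 1.709966899716256 rack [-0.1404 -0.0006  0.1404] F [ 0.46 -0.08  0.3 ]
```

```bash
python3 -m creep '[[0.5,0.04,0,0,0],[0.5,0.04,0,0,0],[0.5,0.04,0,0,0],[0.5,0,0,0,0],[0.5,0,0,0,0],[0.5,0,0,0,0],[0.5,0,0,0,0],[0.5,0,0,0,0]]'>/dev/null; python3 st.py
```

```text
11.02 yaw 1.7096651719265288 rack [-0.1403 -0.0007  0.1406] F [-3.15  0.26 -2.76]
```

The force fell to nothing at rack -0.140, where the drop was expected. Checking by camera before anything else.

```bash
python3 - <<'E'
from plant import env
import cv2,numpy as np
a=[]
for n,(x,y,w,h,k) in dict(top=(250,140,80,90,5),scene=(270,160,80,90,5)).items():
    s=env.snapshot(n);np.savez(f"{n}4.npz",**s);cv2.imwrite(f"pics/{n}4.png",s["frame"])
    c=cv2.resize(s["frame"][y:y+h,x:x+w],None,fx=k,fy=k,interpolation=cv2.INTER_CUBIC)
    for u in range(x+10,x+w,10):cv2.putText(c,str(u),((u-x)*k-8,8),0,.3,(255,255,255),1)
    for v in range(y+10,y+h,10):cv2.putText(c,str(v),(0,(v-y)*k+3),0,.3,(255,255,255),1)
    a.append(c)
cv2.imwrite("pics/c4.png",np.hstack(a))
E
```

```text
(no output)
```

View pics/c4.png

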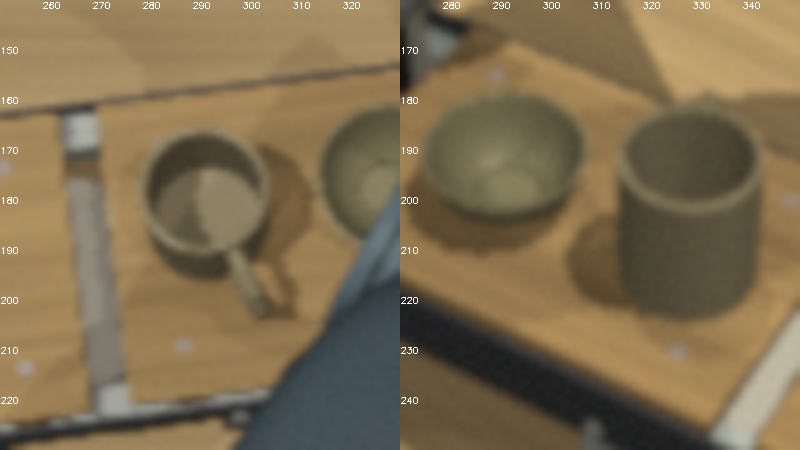

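```bash
python3 - <<'E'
from h import *
def blob(n,uv,r=5):
    f=cv2.imread(f"pics/{n}.png").astype(float);u,v=np.round(uv).astype(int)
    c=f[v-r:v+r+1,u-r:u+r+1];w=c[...,0]-.6*c[...,2];w=w-np.median(w);w[w<.4*w.max()]=0
    yy,xx=np.mgrid[v-r:v+r+1,u-r:u+r+1];return np.array([(w*xx).sum(),(w*yy).sum()])/w.sum(),w.max()
for nm,n,uv in(("board",4,(286.5,209)),("nbr",4,(254.5,213.5)),("nbr0",0,(254.5,213.5)),("board0",0,(323.5,204.5)),("board0 far rear",0,(381,157)),("nbr far",0,(250.5,173.5))):
    t,_=blob(f"top{n}",uv)
    P=[proj(f"scene{n}",ray(f"top{n}",t,z)) for z in(.132,.140)]
    s,m=blob(f"scene{n}",(P[0]+P[1])/2)
    e=P[1]-P[0];print(nm,t.round(1),"scene .132/.140",P[0].round(1),P[1].round(1),"found",s.round(1),round(m),"z",.132+.008*((s-P[0])@e)/(e@e))
d=np.array([np.cos(1.7087),np.sin(1.7087),0]);o=np.array([.520,-.047,0])
for uv in((270,163),(270.5,170),(275.5,217)):print(uv,(ray("top4",uv,.132)-o)@d,(ray("top4",uv,.14)-o)@d)
E
```

```text
board [286.3 208.8] scene .132/.140 [347.  199.8] [347.3 197.5] found [347.7 199.9] 36 z 0.13225926943984556
nbr [254.6 213.1] scene .132/.140 [378.8 213.1] [379.1 210.6] found [379.8 213. ] 47 z 0.13284157655700254
nbr0 [254.6 213.1] scene .132/.140 [378.8 213.1] [379.1 210.6] found [379.8 213. ] 44 z 0.1328235217207353
board0 [322.9 204.2] scene .132/.140 [312.8 185.2] [313.2 182.9] found [314.  182.9] 36 z 0.140559280629027
board0 far rear [380.9 156.5] scene .132/.140 [231.2 186.4] [231.7 184.2] found [232.5 184.2] 37 z 0.14054733812307763
nbr far [250.1 173. ] scene .132/.140 [358.1 245.8] [358.5 243. ] found [358.7 245.6] 45 z 0.13273602499368992
(270, 163) 0.1251549435232692 0.12472626578280527
(270.5, 170) 0.12601817293304213 0.12558342070271744
(275.5, 217) 0.12697771239895744 0.12653620795109863
```

The front is down at the neighbour's height (0.132, against 0.140 before). Withdrawing straight back, then rechecking all four screws.

```bash
python3 -m creep '[[0.5,-0.1,0,0,0],[0.5,-0.2,0,0,0],[0.5,-0.4,0,0,0],[0.5,-0.8,0,0,0],[0.5,-1.2,0,0,0],[0.5,-1.2,0,0,0],[0.5,-0.8,0,0,0],[0.5,-0.3,0,0,0]]'>/dev/null; python3 st.py
python3 -m creep '[[0.5,0,0,-1,0],[0.5,0,0,-2,0],[0.5,-1,0,-3,0],[0.5,-2,0,-3,0],[0.5,-2,0,-3,0],[0.5,-2,0,-3,0],[0.5,-2,0,-3,0],[0.5,-1,0,-2,0]]'>/dev/null
python3 -m creep '[[0.5,-2,0,-3,0],[0.5,-2,0,-3,0],[0.5,-3,0,-1,0],[0.5,-3,0,0,0],[0.5,-3,0,0,0],[0.5,-2,0,0,0],[0.5,0,0,0,0],[0.5,0,0,0,0]]'>/dev/null;python3 st.py 5
```

```text
11.78 yaw 1.7079783614583928 rack [-0.1924 -0.0008  0.1406] F [-0.73 -0.02 -0.52]
13.12 yaw 1.7083704146547296 rack [-0.4408 -0.0007  0.4094] F [-0.25 -0.73 -0.28]
```

```bash
python3 - <<'E'
import cv2,numpy as np
a=[]
for n,(x,y,w,h) in dict(top=(160,130,310,120),scene=(140,90,340,230)).items():
    c=cv2.imread(f"pics/{n}5.png")[y:y+h,x:x+w];k=700/w
    c=cv2.resize(c,None,fx=k,fy=k)
    for u in range(x//20*20+20,x+w,20):cv2.putText(c,str(u),(int((u-x)*k)-8,8),0,.3,(255,255,255),1)
    for v in range(y//20*20+20,y+h,20):cv2.putText(c,str(v),(0,int((v-y)*k)+3),0,.3,(255,255,255),1)
    a.append(c)
o=np.vstack(a);k=600/o.shape[0];cv2.imwrite("pics/c5.png",cv2.resize(o,None,fx=k,fy=k))
E
```

```text
(no output)
```

View pics/c5.png

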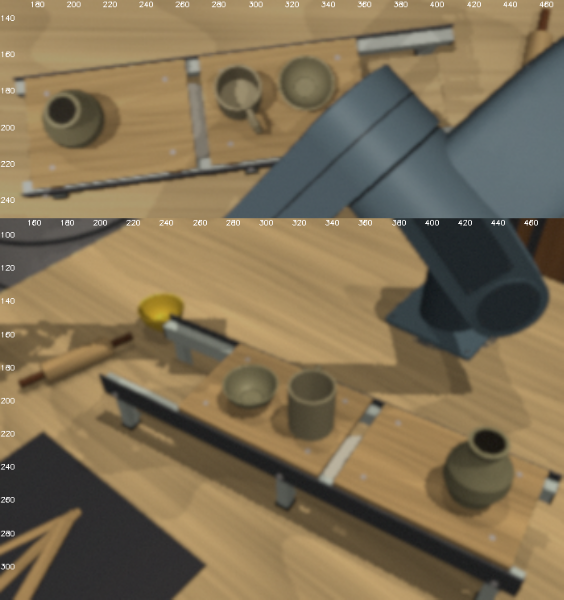

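The hand is clear, the pots are upright, and the bowl (240,145) and roller (75,178) are where they were. Now the height of each visible board screw.

```bash
python3 - <<'E'
from h import *
def blob(n,uv,r=4):
    f=cv2.imread(f"pics/{n}.png").astype(float);u,v=np.round(uv).astype(int)
    c=f[v-r:v+r+1,u-r:u+r+1];w=c[...,0]-.6*c[...,2];w=w-np.median(w);w[w<.4*w.max()]=0
    yy,xx=np.mgrid[v-r:v+r+1,u-r:u+r+1];return np.array([(w*xx).sum(),(w*yy).sum()])/w.sum(),w.max()
d=np.array([np.cos(1.7087),np.sin(1.7087),0]);o=np.array([.520,-.047,0])
for nm,uv0 in(("rear far",(380.9,156.5)),("front near",(322.9,204.2)),("rear near",(388,196.5)),("front far",(317.5,165))):
    g=ray("top0",blob("top0",uv0)[0],.14)+.1055*d;g[2]=.132
    t,mt=blob("top5",proj("top5",g))
    P=[proj("scene5",ray("top5",t,z)) for z in(.132,.140)]
    s,m=blob("scene5",P[0]);e=P[1]-P[0]
    s2,m2=blob("scene5",proj("scene5",g))
    print(nm,t.round(1),round(mt),"found",s.round(1),round(m),"z",round(.132+.008*((s-P[0])@e)/(e@e),4),"x moved",round((ray("top5",t,.132)-g)@d+.1055,4),"scene-only pred/found",proj("scene5",g).round(1),s2.round(1),round(m2))
for uv in((270,163),(275.5,217)):print((ray("top5",uv,.132)-o)@d-.13)
E
```

```text
rear far [345.  161.1] 47 found [263.7 201. ] 40 z 0.1331 x moved 0.1068 scene-only pred/found [262.6 200.7] [263.7 201. ] 40
front near [286.3 208.8] 45 found [347.7 199.9] 36 z 0.1323 x moved 0.1067 scene-only pred/found [346.8 199.4] [347.7 199.9] 36
rear near [354.  199.1] 2 found [288.5 175.4] 32 z 0.1307 x moved 0.0978 scene-only pred/found [287.9 174.3] [289.1 175.5] 31
front far [282.7 168. ] 12 found [325. 230.] 43 z 0.1336 x moved 0.1036 scene-only pred/found [324.1 229.1] [325.2 230. ] 41
-0.004845056476730808
-0.0030222876010425614
```

```bash
python3 -c "
from plant import env
print(env.job_done())"
```

```text
the job is handed in; nothing more can be done
None
```

The board is home and handed in: it dropped into its notches, I stopped pushing, and its screws now measure level with the neighbour's to within about 1 mm (one rear screw was hidden from the top camera); the hand is clear and the pots, neighbour, bowl and roller look undisturbed in the last pictures.

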